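# Move the pouring lid to the fresh paint tin

### The arm

A 7-joint arm with a two-finger parallel gripper is mounted at the origin on the work surface. World frame = base frame: x ahead of the robot, y to its left, z up, the work surface at z = 0. Lengths are in mm, angles in rad, forces in N, time in s.
With the tool pointing down it reaches from about 400 to 850 mm from the base axis. Payload 4.4 kg.
Tool frame: the origin (TCP) lies at the very end of the fingers, on their centre line; the grasp point (between the pads) lies 19 mm behind it; y points along the fingers, x is the direction in which the jaws open and shut, and the axes are right-handed (so a half turn about y gives the same grasp; the last joint's range is limited). The gripper opens to 94 mm and grips with 3 to 60 N. Pads are 16 mm wide; open, the fingers measure 119 mm over their backs; the gripper's body (75 mm by 177 mm) begins 78 mm behind the grasp point.
Start: joints at [1.114, 0.628, 0.038, 1.517, -0.027, 0.996, -0.02], TCP at [247.632, -600.996, 205.478] pointing down, gripper open.
Joint ranges: [-3.06, 3.06], [-0.37, 2.12], [-1.25, 1.32], [0.18, 2.47], [-1.1, 4.24], [0.23, 1.98], [-2.94, 2.94]. Speed limits (rad/s): [2.57, 2.57, 3.14, 3.14, 3.14, 3.14, 3.14].

### API

Orientations are given as a unit quaternion [w, x, y, z].
In Python, from station import sensors, optics, workorder, models gives the robot as it stands. The module is installed in compiled form; this text tells all that it offers.
- The arm moves only by the tool send_rows, never from a script. Its arguments are lists of equal length, an entry for each row: "turn": the turn, a rotation vector about the tool's x, y, z in rad, a list of three; "travel": the shift along the tool's x, y, z in cm, a list of three; "fingers": the opening, from 0 (shut) to 1 (fully open). A call has 1 to 12 rows; each row shifts and turns the commanded pose from where the row before left it, along the tool's axes as they then stand; what a row does not reach is not made up. A row lasts 1/8 s, in which the tool goes at most 62.5 mm and 10.7 degrees, less where a joint would pass 70% of its speed; a pose out of reach is approached as far as the arm can. A call is refused whole if a number of a shift passes 6.25 or a number of a turn 0.188, either way. A call with a gripper value outside its range is refused whole. The fingers move at their own pace and stop on an object; "grip_force" is the grip in N (left out, the last holds). Time passes only in rows, so rows that do not move let the fingers close. It gives the time, the measured TCP pose, the force and the opening at its end, in the units of the state.
- sensors.observe(): the state, without advancing time (a new reading comes with each control period).
- optics.grab_frame(name): name is "side" or "top"; returns the picture (420x560x3 uint8, blue, green, red); there is no depth.
- optics.calibration(name): a dict with "intrinsics" (3x3 intrinsics, pixels), "k1" (the pictures are not rectified: a ray, as slopes to the right and down, at radius r is drawn at 1 + k1 r^2 times it, then the intrinsics apply), "R" (3x3) and "t" (3): a world point X has camera coordinates R X + t. Camera axes: x right, y down, z forward; pixel columns grow to the right and rows downward; lengths in mm; the calibration is good to about 2 mm. A picture is of the moment at which its call begins. calibration takes no time and is no camera call.
- workorder.close_job(): hands the job in, once; it reports no verdict.
Trained networks look in the newest picture that a camera, given by its name, has taken for a name from the list of things; names that differ only in an ending like _2 or _b are one class to them, and where a whole thing is asked for, a point or a joint stands for the part that bears it (a point fixed in the world has none). Each returns a list of dicts, best first, with "confidence" (0 to 1); they miss things now and then, are a little off and sometimes report something else, mostly with a low value. They report only what shows in the picture. A call takes as long as a camera call. They do not tell look-alikes from the thing itself.
- models.masks_of(target, camera): "mask" (420x560 bool, what is visible of it).
- models.place_of(target, camera): "xyz" ([x, y, z] in mm, in the coordinates of the camera as it stood for that picture, good to about 4 mm: a listed point, or the origin of a listed thing).
The state is a dict: "clock": time; "q": joint angles; "qvel": joint speeds; "joint_efforts": joint torques, N m; "ee_pos": TCP position; "eef_rot": TCP orientation; "contact_force": force on the tool from outside, world axes, zero at the start; "torque": the same for the moment, N m; "grip_width": opening from 0.0 (shut) to 1.0 (fully open).
Only numpy, scipy, OpenCV 4.12 (cv2) and the standard library are available. Lean on these libraries where they do the work, as an engineer would, in place of code of your own. Each camera call takes 0.05 s, during which the arm holds its last target. There are 200 camera calls.

### The job

The next tin is to be poured from. First take the wooden stirring stick off the mouth of the fresh open tin on the bench and lay it flat in the shallow tool tray; then lift the pouring lid off the drained tin in the tilted stand, carry it across without setting it down on the bench, and fit it on the fresh tin so that it sits level and fully home. Leave the fresh tin standing where it is and do not disturb the other things on the bench.

Things in the scene. Friction and masses are not known exactly. Their poses are not given: they have to be found in the camera images.
- lid_center (a point): Centre (half-way up) of the loose grey pouring lid, about 220 g: a round cap 158 mm across, 60 mm high with handle, with a spout jutting 25 mm out at its own -x edge. z: its axis, away from the tin. Top plate 14 to 18 mm below this centre; below the plate a skirt, 151 mm inside, 12 mm deep, hangs loosely round the tin's rim. At the start it is tilted with the tin.
- lid_handle (a point): Centre of the lid's black handle bar, 22 mm above lid_center along the lid's axis; same axes. The bar is 100 mm long along the lid's own y (level at the start), 16 mm wide and 16 mm high, on a post at each end, with 28 mm free below it to the plate. To grip it the fingers close along the lid's own x.
- stand_mouth (a point): Centre of the rim of the drained tin (open, empty, steel, 140 mm across, 130 mm high), fixed in a grey steel tilt stand that does not move. z: the tin's axis out of the mouth, leaning 24 degrees from vertical towards the stand's front, which faces roughly the robot; y is level. With the lid on, lid_center lies 18 mm out along z from here.
- tin: The fresh tin: open, empty, bare steel, 140 mm across, 130 mm high, wall 3 mm, about 400 g, standing loose and upright on the bench, the only open tin the lid fits. Origin at the centre of its underside, z up.
- tin_rim (a point): Centre of the fresh tin's mouth, level with its rim, 130 mm above the bench; z up. With the lid fully home, lid_center lies 18 mm above this point, the plate resting on the rim. The lid may be turned any way.
- stick_center (a point): Centre of the flat wooden stirring stick, 200 mm long (its own x), 30 mm wide (its own y), 8 mm thick (z), about 35 g; at the start it lies loose and flat across the fresh tin's rim, over the middle of the mouth.
- tray_in (a point): Centre of the inner floor of the fixed black plastic tool tray, 4 mm above the bench; inside it is 252 mm long (its own x) and 142 mm wide (its own y), walls 18 mm high above the bench.
- small_tin: Bystander: a small open empty steel tin, 84 mm across and 90 mm high, too small for the lid; origin at the centre of its underside, z up.
- closed_tin: Bystander: a closed white paint tin with a black band, 110 mm across and 120 mm high; origin at the centre of its underside.
- spray_can: Bystander: an upright aluminium spray can, 64 mm across and 170 mm high; origin at the centre of its underside.
- brush: Bystander: a paint brush lying on the bench, 190 mm long; origin at its underside.
- tape: Bystander: a roll of masking tape lying flat, 100 mm across and 36 mm high; origin at the centre of its underside.
- mallet: Bystander: a rubber mallet with a wooden handle lying on the bench, 220 mm long; origin at its underside.
- filler_jar: Bystander: a closed white filler jar, 80 mm across and 90 mm high; origin at the centre of its underside.
Things that resemble listed ones, but are neither listed nor needed, are in the scene too. There is more than one size of the part that bears lid_center; the job needs the larger. What is shaped like the part that bears stick_center but yellow is not meant.

How it is judged:
By the outcome, as a careful person would: the job done as asked, in the order asked, and still so for the second after the job is handed in, with the robot touching nothing.
It also fails if it takes over 64 s, if anything falls off the work surface, if the arm or the gripper's body presses on something with over 40 N, if the wrist force passes 120 N, or if a joint passes its speed limit or range.

## Working session

There is one attempt and no reset: what is moved stays moved. The work goes in short steps, Python scripts to look and compute and a tool call to move; the robot and the scene stay as the last step left them, time stands still between calls to the robot, and variables do not carry over. Pictures are saved under pics/ and viewed, about 8 in all and at most 12, crops included, and the job is handed in when it is done.

Besides the shell and the picture viewer there is one more tool, called after "Call:" in YAML: its name, and indented under it one key for each argument. send_rows: Moves the arm, as the interface text tells. Its arguments: {"type":"object","properties":{"turn":{"type":"array"},"travel":{"type":"array"},"fingers":{"type":"array"},"grip_force":{"type":"number"}},"required":["turn","travel","fingers"]}

```bash
mkdir -p pics; cat > h.py <<'E'
import numpy as np, cv2
from station import sensors, optics, workorder, models
from scipy.spatial.transform import Rotation as Rn
def cal(c):
    d=optics.calibration(c); return np.array(d["intrinsics"]),d["k1"],np.array(d["R"]),np.array(d["t"])
def proj(c,X):
    K,k,R,t=cal(c); p=np.atleast_2d(X)@R.T+t; s=p[:,:2]/p[:,2:]; s=s*(1+k*(s**2).sum(1,keepdims=True)); return s@K[:2,:2].T+K[:2,2]
def ray(c,uv):
    K,k,R,t=cal(c); d=(np.atleast_2d(uv).astype(float)-K[:2,2])@np.linalg.inv(K[:2,:2]).T; s=d.copy()
    for _ in range(20): s=d/(1+k*(s**2).sum(1,keepdims=True))
    v=np.c_[s,np.ones(len(s))]@R; return -R.T@t, v
def atz(c,uv,z):
    o,v=ray(c,uv); return o+v*((z-o[2])/v[:,2:])
def world(c,x):
    K,k,R,t=cal(c); return R.T@(np.array(x)-t)
def state():
    s=sensors.observe(); q=s["eef_rot"]; M=Rn.from_quat([q[1],q[2],q[3],q[0]]).as_matrix()
    return s,np.array(s["ee_pos"]),M
def mask(t,c,i=0): 
    m=models.masks_of(t,c); return [(r["confidence"],r["mask"]) for r in m]
E
python3 - <<'E'
from h import *
np.set_printoptions(precision=1,suppress=True)
for c in("side","top"):
    im=optics.grab_frame(c); cv2.imwrite(f"pics/{c}0.png",im)
    print(c,"cam pos",-cal(c)[2].T@cal(c)[3])
    for n in("lid_center","lid_handle","stand_mouth","tin_rim","stick_center","tray_in","small_tin","closed_tin","spray_can"):
        print(n,[(round(r["confidence"],2),world(c,r["xyz"]).round(0).tolist()) for r in models.place_of(n,c)][:4])
    for n in ("stick_center","lid_center","tray_in"):
        for cf,m in mask(n,c):
            ys,xs=np.nonzero(m); (a,b),wh,an=cv2.minAreaRect(np.c_[xs,ys].astype(np.float32)); print(" mask",n,round(cf,2),m.sum(),round(a),round(b),np.round(wh),round(an))
s,p,M=state(); print(s); print(M)
E
```

```text
side cam pos [ -70.9  919.1 1180.8]
lid_center [(0.86, [302.0, 178.0, 27.0]), (0.65, [495.0, 249.0, 189.0])]
lid_handle [(0.81, [304.0, 175.0, 41.0]), (0.55, [485.0, 247.0, 209.0])]
stand_mouth []
tin_rim [(0.9, [528.0, -260.0, 126.0]), (0.49, [681.0, -442.0, 3.0]), (0.15, [486.0, 247.0, 209.0])]
stick_center [(0.87, [525.0, -253.0, 139.0]), (0.86, [308.0, -234.0, 6.0]), (0.55, [522.0, -20.0, 3.0])]
tray_in [(0.68, [522.0, -22.0, 1.0])]
small_tin [(0.77, [764.0, -19.0, 0.0]), (0.38, [399.0, 393.0, 0.0])]
closed_tin [(0.65, [772.0, 247.0, 2.0])]
spray_can [(0.66, [776.0, -205.0, 2.0])]
 mask stick_center 0.69 450 334 165 [63.  8.] 7
 mask stick_center 0.66 532 389 223 [64. 10.] 9
 mask lid_center 0.97 1484 324 316 [44. 41.] 34
 mask lid_center 0.75 3000 246 263 [59. 66.] 87
 mask tray_in 0.92 3381 294 237 [90. 44.] 22
top cam pos [ 354.7   -4.8 1540.7]
lid_center [(0.75, [496.0, 244.0, 185.0])]
lid_handle [(0.94, [307.0, 176.0, 39.0]), (0.76, [483.0, 251.0, 206.0])]
stand_mouth [(0.56, [680.0, -439.0, 2.0]), (0.43, [524.0, -251.0, 135.0])]
tin_rim [(0.97, [530.0, -252.0, 129.0])]
stic
[... 284 characters left out ...]
 4.0])]
 mask stick_center 0.91 702 361 300 [67. 12.] 73
 mask stick_center 0.72 755 374 222 [72. 11.] 68
 mask lid_center 0.71 1310 224 302 [40. 40.] 90
 mask lid_center 0.67 2704 195 230 [61. 56.] 50
 mask tray_in 0.63 4277 290 229 [86. 51.] 87
{'clock': 1.3, 'q': array([ 1.1,  0.6,  0. ,  1.5, -0. ,  1. , -0. ]), 'qvel': array([-0.,  0., -0., -0.,  0., -0.,  0.]), 'joint_efforts': array([ -0. , -55. ,   1.1, -18.7,  -0.1,   0. ,   0. ]), 'ee_pos': array([ 247.7, -601. ,  205.5]), 'eef_rot': array([ 0.6, -0.6,  0.4, -0.4]), 'contact_force': array([-0.4, -0.3, -0.2]), 'torque': array([-0.1, -0. , -0. ]), 'grip_width': 1.001090450670139}
[[ 0.4  0.   0.9]
 [-0.9 -0.   0.4]
 [ 0.  -1.   0. ]]
```

View pics/top0.png

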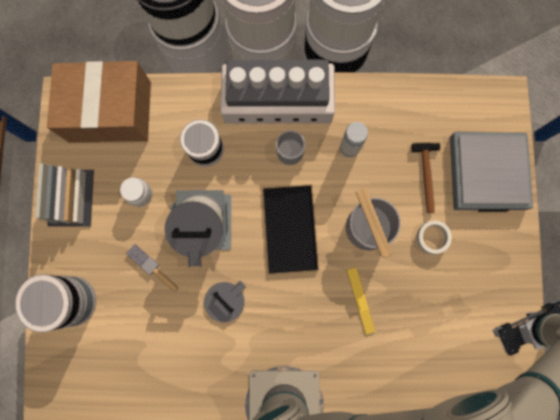

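View pics/side0.png

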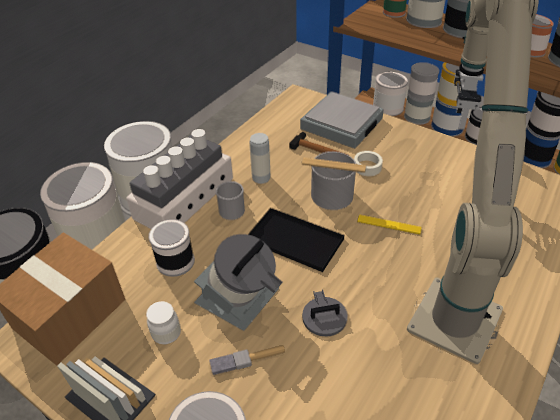

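```bash
python3 - <<'E'
from h import *
np.set_printoptions(precision=1,suppress=True)
s,p,M=state(); print(s["clock"]); print(p)
# orient of long axes: from masks at their height
def axis(c,n,z,near):
    best=None
    for cf,m in mask(n,c):
        ys,xs=np.nonzero(m); W=atz(c,np.c_[xs,ys],z)[:,:2]
        (a,b),wh,an=cv2.minAreaRect(W.astype(np.float32))
        bx=cv2.boxPoints(((a,b),wh,an)); e0=bx[1]-bx[0]; e1=bx[2]-bx[1]; e=e0 if np.linalg.norm(e0)>np.linalg.norm(e1) else e1
        if np.hypot(a-near[0],b-near[1])<60: print(c,n,round(cf,2),(round(a),round(b)),np.round(wh),"mean",W.mean(0),"dir deg",np.degrees(np.arctan2(e[1],e[0]))%180)
for c in("top","side"):
    axis(c,"stick_center",138 if c=="top" else 138,(526,-253)); axis(c,"tray_in",18,(522,-20))
# stand: view crop of lid
im=cv2.imread("pics/top0.png")[170:300,120:290]; im2=cv2.imread("pics/side0.png")[190:340,160:360]
a=cv2.resize(im,None,fx=4,fy=4,interpolation=cv2.INTER_CUBIC)
cv2.imwrite("pics/c_lid.png",a)
for c in("top","side"):
    for n in("lid_center","lid_handle","stand_mouth"):
        print(c,n,[(round(r["confidence"],2),world(c,r["xyz"]).round(0).tolist()) for r in models.place_of(n,c)])
E
```

```text
1.3
[ 247.7 -601.   205.5]
top stick_center 0.72 (527, -248) [200.  31.] mean [ 524.5 -249.2] dir deg 21.355242
top tray_in 0.63 (523, -16) [262. 153.] mean [520.8 -15.8] dir deg 3.2855637
side stick_center 0.69 (522, -247) [198.  38.] mean [ 520.1 -247.9] dir deg 20.979267
side tray_in 0.92 (521, -16) [269. 170.] mean [512.3 -16.7] dir deg 4.309398
top lid_center [(0.75, [496.0, 244.0, 185.0])]
top lid_handle [(0.94, [307.0, 176.0, 39.0]), (0.76, [483.0, 251.0, 206.0])]
top stand_mouth [(0.56, [680.0, -439.0, 2.0]), (0.43, [524.0, -251.0, 135.0])]
side lid_center [(0.86, [302.0, 178.0, 27.0]), (0.65, [495.0, 249.0, 189.0])]
side lid_handle [(0.81, [304.0, 175.0, 41.0]), (0.55, [485.0, 247.0, 209.0])]
side stand_mouth []
```

View pics/c_lid.png

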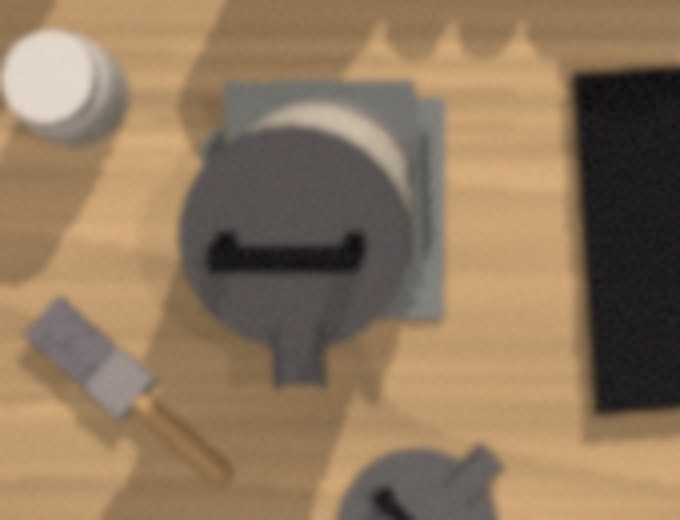

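Top view: stick across the tin at (374,222), black tray at (290,229), large lid on the stand at (195,230) with its spout towards the robot and its bar along world y. The small lid (224,302) and the yellow stick (361,300) are decoys. The side view agrees.

```bash
cat >> h.py <<'E'
def frame(adeg,tilt=0,axis=None):
    a=np.radians(adeg); x=np.array([np.cos(a),np.sin(a),0]); y=np.array([0,0,-1.]); return np.c_[x,y,np.cross(x,y)]
def plan(pos,Rt,step=45,rot=.12,start=None):
    """constant-twist rows from the present (or given) pose; prints rows in cm / rad"""
    s,p,M=state()
    if start: p,M=start
    rv=Rn.from_matrix(M.T@Rt).as_rotvec(); d=np.array(pos)-p
    n=max(1,int(np.ceil(max(np.linalg.norm(d)/step,np.linalg.norm(rv)/rot))))
    tr=[]; A=M.copy(); q=p.copy(); r=np.round(rv/n,3)
    for i in range(n):
        t=np.round(A.T@((np.array(pos)-q)/(n-i))/10,2); tr.append(t.tolist()); q=q+A@t*10; A=A@Rn.from_rotvec(r).as_matrix()
    print(n,"turn",r.tolist(),"travel",tr,"resid",np.round(np.array(pos)-q,1)); return q,A
E
python3 - <<'E'
from h import *
a=plan((525,-249,205),frame(-68.8)); plan((525,-249,124),frame(-68.8),start=a,step=30)
E
```

```text
10 turn [-0.0, 0.002, -0.0] travel [[-2.2, 0.0, 3.91], [-2.21, 0.01, 3.9], [-2.21, 0.0, 3.9], [-2.22, 0.01, 3.89], [-2.23, 0.0, 3.89], [-2.24, 0.01, 3.88], [-2.24, 0.0, 3.88], [-2.25, 0.01, 3.87], [-2.26, 0.0, 3.87], [-2.27, 0.01, 3.86]] resid [ 0. -0.  0.]
3 turn [-0.0, 0.0, -0.0] travel [[0.0, 2.7, 0.0], [0.0, 2.7, 0.0], [0.0, 2.7, 0.0]] resid [ 0. -0.  0.]
```

Call:
send_rows:
  turn:
    - [0,0.002,0]
    - [0,0.002,0]
    - [0,0.002,0]
    - [0,0.002,0]
    - [0,0.002,0]
    - [0,0.002,0]
    - [0,0.002,0]
    - [0,0.002,0]
    - [0,0.002,0]
    - [0,0.002,0]
    - [0,0,0]
    - [0,0,0]
  travel:
    - [-2.2,0,3.9]
    - [-2.2,0,3.9]
    - [-2.2,0,3.9]
    - [-2.2,0,3.9]
    - [-2.25,0,3.9]
    - [-2.25,0,3.9]
    - [-2.25,0,3.9]
    - [-2.25,0,3.9]
    - [-2.25,0,3.9]
    - [-2.25,0,3.85]
    - [0,0,0]
    - [0,0,0]
  fingers: [1,1,1,1,1,1,1,1,1,1,1,1]
  grip_force: 20

```text
clock: 3.3
ee_pos: [525.4, -249.7, 205.4]
eef_rot: [-0.583, 0.584, -0.399, 0.399]
contact_force: [-0.7, 0.6, -0.5]
grip_width: 1.005
```

Call:
send_rows:
  turn:
    - [0,0,0]
    - [0,0,0]
    - [0,0,0]
    - [0,0,0]
    - [0,0,0]
    - [0,0,0]
    - [0,0,0]
    - [0,0,0]
    - [0,0,0]
  travel:
    - [0,2.7,0]
    - [0,2.7,0]
    - [0,2.7,0]
    - [0,0,0]
    - [0,0,0]
    - [0,0,0]
    - [0,0,0]
    - [0,0,0]
    - [0,0,0]
  fingers: [1,1,1,1,0.2,0.1,0.1,0.1,0.1]
  grip_force: 20

```text
clock: 4.42
ee_pos: [526.1, -248.9, 124.7]
eef_rot: [0.584, -0.584, 0.399, -0.399]
contact_force: [-0.2, -0.2, 1.1]
grip_width: 0.502
```

Call:
send_rows:
  turn:
    - [0,0,0]
    - [0,0,0]
    - [0,0,0]
    - [0,0,0]
    - [0,0,0]
  travel:
    - [0,-1,0]
    - [0,-2.5,0]
    - [0,-2.5,0]
    - [0,0,0]
    - [0,0,0]
  fingers: [0.1,0.1,0.1,0.1,0.1]

```text
clock: 5.05
ee_pos: [525.6, -248.7, 184.1]
eef_rot: [-0.584, 0.584, -0.399, 0.399]
contact_force: [-0.1, -0.4, 0.3]
grip_width: 0.098
```

```bash
python3 - <<'E'
from h import *
for c in("top","side"):
    im=optics.grab_frame(c); cv2.imwrite(f"pics/{c}1.png",im)
    for n in("stick_center","tin_rim"): print(c,n,[(round(r["confidence"],2),world(c,r["xyz"]).round(0).tolist()) for r in models.place_of(n,c)])
x=cv2.imread("pics/side1.png")[100:300,220:480]; cv2.imwrite("pics/c1.png",cv2.resize(x,None,fx=3,fy=3))
a=plan((522,-18,184),frame(-86.3)); a=plan((522,-18,20),frame(-86.3),start=a)
E
```

```text
top stick_center [(0.8, [524.0, -250.0, 133.0]), (0.71, [310.0, -230.0, 5.0])]
top tin_rim [(0.75, [528.0, -252.0, 129.0]), (0.43, [495.0, 242.0, 181.0])]
side stick_center [(0.89, [528.0, -254.0, 138.0]), (0.81, [308.0, -234.0, 3.0])]
side tin_rim [(0.92, [529.0, -262.0, 125.0]), (0.24, [775.0, 244.0, -0.0])]
6 turn [0.0, 0.051, -0.0] travel [[-3.61, -0.0, 1.34], [-3.67, -0.0, 1.15], [-3.72, -0.0, 0.96], [-3.77, -0.0, 0.77], [-3.8, -0.0, 0.58], [-3.83, -0.01, 0.39]] resid [-0. -0. -0.]
4 turn [0.0, 0.0, -0.0] travel [[0.0, 4.1, 0.0], [0.0, 4.1, 0.0], [0.0, 4.1, 0.01], [0.01, 4.1, 0.0]] resid [ 0.  0. -0.]
```

View pics/c1.png

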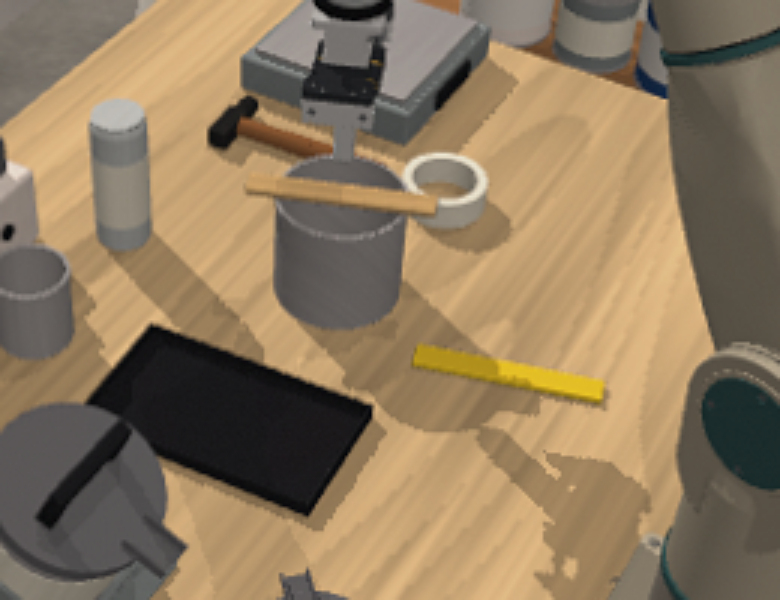

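The stick is still on the rim (crop pixels 250–435, row ~195). I lifted before the fingers had finished closing, so I'll retry and give them more time.

Call:
send_rows:
  turn:
    - [0,0,0]
    - [0,0,0]
    - [0,0,0]
    - [0,0,0]
    - [0,0,0]
    - [0,0,0]
  travel:
    - [0,0,0]
    - [0,0,0]
    - [0,0,0]
    - [0,0,0]
    - [0,0,0]
    - [0,0,0]
  fingers: [0.8,0.8,0.8,0.8,0.8,0.8]

```text
clock: 6.1
ee_pos: [526.0, -248.9, 184.5]
eef_rot: [0.584, -0.584, 0.399, -0.399]
contact_force: [-0.6, 0.2, 0.2]
grip_width: 0.699
```

Call:
send_rows:
  turn:
    - [0,0,0]
    - [0,0,0]
    - [0,0,0]
    - [0,0,0]
    - [0,0,0]
    - [0,0,0]
    - [0,0,0]
    - [0,0,0]
    - [0,0,0]
    - [0,0,0]
    - [0,0,0]
    - [0,0,0]
  travel:
    - [0,3,0]
    - [0,3,0]
    - [0,0,0]
    - [0,0,0]
    - [0,0,0]
    - [0,0,0]
    - [0,0,0]
    - [0,0,0]
    - [0,0,0]
    - [0,0,0]
    - [0,0,0]
    - [0,0,0]
  fingers: [0.8,0.8,0.8,0.1,0.1,0.1,0.1,0.1,0.1,0.1,0.1,0.1]

```text
clock: 7.6
ee_pos: [526.1, -249.0, 124.7]
eef_rot: [0.584, -0.584, 0.399, -0.399]
contact_force: [-0.7, 0.5, 4.7]
grip_width: 0.318
```

Call:
send_rows:
  turn:
    - [0,0,0]
    - [0,0,0]
    - [0,0,0]
    - [0,0.05,0]
    - [0,0.05,0]
    - [0,0.05,0]
    - [0,0.05,0]
    - [0,0.05,0]
    - [0,0.05,0]
    - [0,0,0]
    - [0,0,0]
  travel:
    - [0,-1,0]
    - [0,-2.5,0]
    - [0,-2.5,0]
    - [-3.6,0,1.35]
    - [-3.65,0,1.15]
    - [-3.7,0,0.95]
    - [-3.75,0,0.75]
    - [-3.8,0,0.6]
    - [-3.85,0,0.4]
    - [0,0,0]
    - [0,0,0]
  fingers: [0.1,0.1,0.1,0.1,0.1,0.1,0.1,0.1,0.1,0.1,0.1]

```text
clock: 8.98
ee_pos: [522.1, -19.4, 184.7]
eef_rot: [-0.517, 0.518, -0.482, 0.482]
contact_force: [-0.3, 0.5, -0.2]
grip_width: 0.315
```

```bash
python3 - <<'E'
from h import *
for c in("top","side"):
    im=optics.grab_frame(c); cv2.imwrite(f"pics/{c}2.png",im)
    for n in("stick_center","tin_rim","tray_in"): print(c,n,[(round(r["confidence"],2),world(c,r["xyz"]).round(0).tolist()) for r in models.place_of(n,c)])
x=cv2.imread("pics/side2.png")[100:300,200:460]; cv2.imwrite("pics/c2.png",cv2.resize(x,None,fx=3,fy=3))
E
```

```text
top stick_center [(0.73, [306.0, -228.0, 3.0])]
top tin_rim [(0.64, [779.0, -202.0, 5.0]), (0.56, [528.0, -250.0, 130.0])]
top tray_in []
side stick_center [(0.93, [525.0, -23.0, 197.0]), (0.78, [307.0, -233.0, 5.0])]
side tin_rim []
side tray_in [(0.84, [523.0, -18.0, 4.0]), (0.31, [678.0, -443.0, -0.0])]
```

View pics/c2.png

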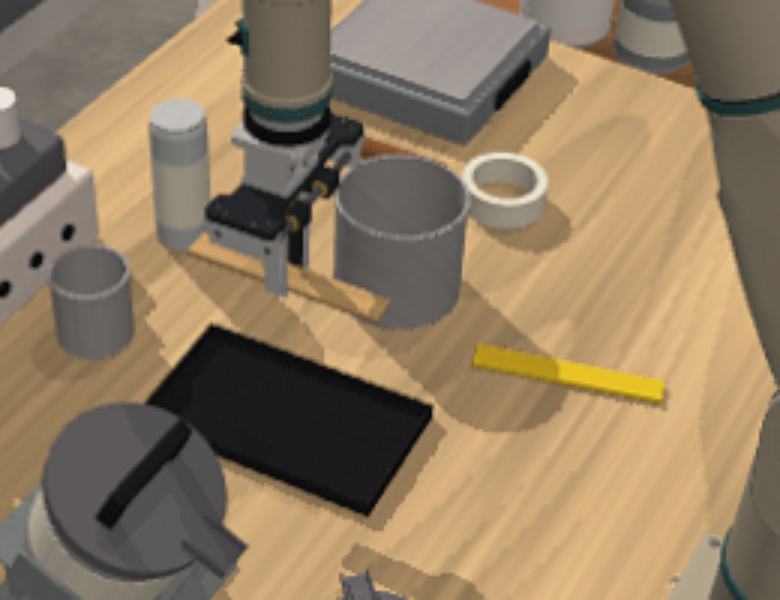

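Stick is held level, above and parallel to the tray. Lowering it now.

Call:
send_rows:
  turn:
    - [0,0,0]
    - [0,0,0]
    - [0,0,0]
    - [0,0,0]
    - [0,0,0]
    - [0,0,0]
    - [0,0,0]
  travel:
    - [0,4.2,0]
    - [0,4.2,0]
    - [0,4.2,0]
    - [0,3.5,0]
    - [0,1.2,0]
    - [0,0.5,0]
    - [0,0,0]
  fingers: [0.1,0.1,0.1,0.1,0.1,0.1,0.1]

```text
clock: 10.25
ee_pos: [522.9, -18.7, 7.3]
eef_rot: [0.518, -0.517, 0.482, -0.482]
contact_force: [-1.3, -0.5, 0.1]
grip_width: 0.315
```

Call:
send_rows:
  turn:
    - [0,0,0]
    - [0,0,0]
    - [0,0,0]
    - [0,0,0]
    - [0,0,0]
    - [0,0,0]
    - [0,0,0]
    - [0,0,0]
    - [0,0,0]
  travel:
    - [0,0,0]
    - [0,0,0]
    - [0,0,0]
    - [0,0,0]
    - [0,-2,0]
    - [0,-6,0]
    - [0,-6,0]
    - [0,-6,0]
    - [0,-6,0]
  fingers: [0.7,0.7,0.7,0.7,1,1,1,1,1]

```text
clock: 11.38
ee_pos: [521.7, -18.6, 268.7]
eef_rot: [0.517, -0.517, 0.482, -0.482]
contact_force: [0.2, 0.1, -1.1]
grip_width: 1.001
```

```bash
python3 - <<'E'
from h import *
s,p,M=state();print(p)
for c in("top","side"):
    im=optics.grab_frame(c); cv2.imwrite(f"pics/{c}3.png",im)
    for n in("stick_center","lid_handle","lid_center","tin_rim"): print(c,n,[(round(r["confidence"],2),world(c,r["xyz"]).round(0).tolist()) for r in models.place_of(n,c)])
# handle bar: dark pixels in lid mask
z0=None
for c in("top","side"):
    im=cv2.imread(f"pics/{c}3.png"); 
    for cf,m in mask("lid_center",c):
        if m.sum()<2000: continue
        g=im.max(2); d=(cv2.erode(m.astype(np.uint8),np.ones((5,5)))>0)&(g<50)
        n,l,st,ce=cv2.connectedComponentsWithStats(d.astype(np.uint8)); k=1+np.argmax(st[1:,4]); ys,xs=np.nonzero(l==k)
        W=atz(c,np.c_[xs,ys],207)[:,:2]; (a,b),wh,an=cv2.minAreaRect(W.astype(np.float32)); w,v=np.linalg.eigh(np.cov(W.T)); v=v[:,1]
        print(c,"bar",st[k,4],np.round((a,b)),np.round(wh),np.round(an,1),"mean",W.mean(0).round(0),"dir",np.degrees(np.arctan2(v[1],v[0]))%180)
x=cv2.imread("pics/side3.png")[150:330,160:400]; cv2.imwrite("pics/c3.png",cv2.resize(x,None,fx=3,fy=3))
E
```

```text
[521.68641228 -18.60876181 268.66430805]
top stick_center [(0.76, [310.0, -228.0, 2.0])]
top lid_handle [(0.98, [307.0, 178.0, 39.0]), (0.87, [486.0, 249.0, 205.0]), (0.25, [528.0, -251.0, -1.0])]
top lid_center [(0.71, [633.0, 448.0, 3.0]), (0.7, [679.0, -440.0, 1.0]), (0.63, [302.0, 181.0, 24.0])]
top tin_rim [(0.72, [527.0, -255.0, 129.0]), (0.24, [762.0, -15.0, 2.0])]
side stick_center [(0.86, [307.0, -234.0, 4.0]), (0.68, [523.0, -22.0, 12.0])]
side lid_handle [(0.67, [486.0, 247.0, 207.0]), (0.57, [303.0, 172.0, 40.0])]
side lid_center [(0.61, [302.0, 179.0, 25.0]), (0.6, [496.0, 247.0, 184.0])]
side tin_rim [(0.69, [528.0, -262.0, 127.0])]
top bar 271 [490. 246.] [ 27. 101.] 0.1 mean [488. 246.] dir 90.28986625094193
side bar 288 [483. 257.] [ 22. 121.] 0.3 mean [484. 258.] dir 91.70433998514886
```

View pics/c3.png

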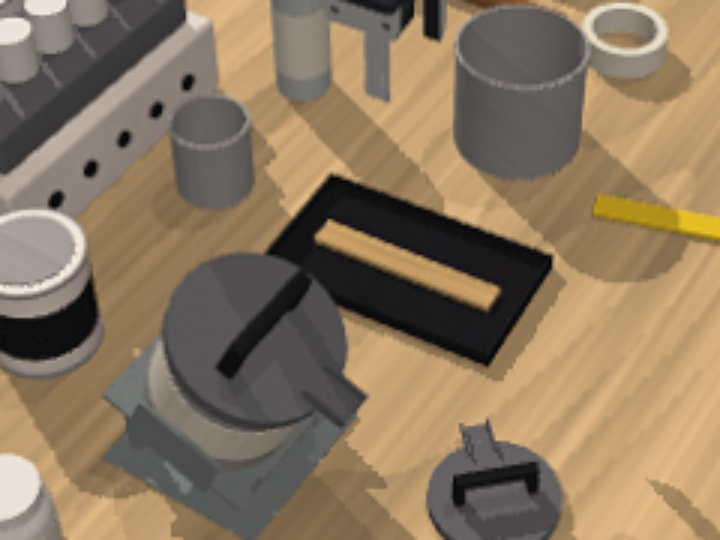

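Stick lies flat inside the tray (crop (400,265)). Next is the lid handle, approached tilted along its own axis.

```bash
python3 - <<'E'
from h import *
t=np.radians(24); a=np.array([-np.sin(t),0,np.cos(t)]); x=np.array([np.cos(t),0,np.sin(t)]); y=-a; G=np.c_[x,y,np.cross(x,y)]
h=np.array([485.5,248,207])
plan(h-19*a+100*a,G,rot=.12)
E
```

```text
13 turn [0.024, -0.114, -0.026] travel [[-2.08, -0.12, -0.39], [-2.11, -0.18, -0.14], [-2.11, -0.23, 0.1], [-2.07, -0.28, 0.35], [-2.01, -0.33, 0.59], [-1.92, -0.36, 0.82], [-1.81, -0.39, 1.04], [-1.67, -0.4, 1.25], [-1.5, -0.41, 1.44], [-1.32, -0.41, 1.62], [-1.11, -0.4, 1.76], [-0.9, -0.39, 1.89], [-0.66, -0.36, 1.98]] resid [-0.  0. -0.]
```

Call:
send_rows:
  turn:
    - [0.024,-0.114,-0.026]
    - [0.024,-0.114,-0.026]
    - [0.024,-0.114,-0.026]
    - [0.024,-0.114,-0.026]
    - [0.024,-0.114,-0.026]
    - [0.024,-0.114,-0.026]
    - [0.024,-0.114,-0.026]
    - [0.024,-0.114,-0.026]
    - [0.024,-0.114,-0.026]
    - [0.024,-0.114,-0.026]
    - [0.024,-0.114,-0.026]
    - [0.024,-0.114,-0.026]
  travel:
    - [-2.1,-0.1,-0.4]
    - [-2.1,-0.2,-0.1]
    - [-2.1,-0.2,0.1]
    - [-2.1,-0.3,0.35]
    - [-2.0,-0.3,0.6]
    - [-1.9,-0.35,0.8]
    - [-1.8,-0.4,1.05]
    - [-1.7,-0.4,1.25]
    - [-1.5,-0.4,1.45]
    - [-1.3,-0.4,1.6]
    - [-1.1,-0.4,1.75]
    - [-0.9,-0.4,1.9]
  fingers: [1,1,1,1,1,1,1,1,1,1,1,1]
  grip_force: 40

```text
clock: 13.48
ee_pos: [458.4, 228.2, 279.9]
eef_rot: [-0.692, 0.693, 0.1, 0.176]
contact_force: [-0.2, -0.6, 0.9]
grip_width: 1.002
```

Call:
send_rows:
  turn:
    - [0.024,-0.114,-0.026]
    - [0,0,0]
    - [0,0,0]
  travel:
    - [-0.7,-0.4,2.0]
    - [0,0,0]
    - [0,0,0]
  fingers: [1,1,1]

```text
clock: 13.85
ee_pos: [453.3, 247.3, 281.4]
eef_rot: [-0.691, 0.693, 0.148, 0.146]
contact_force: [0.9, 0.6, 0.7]
grip_width: 0.999
```

```bash
python3 - <<'E'
from h import *
np.set_printoptions(precision=3,suppress=True)
s,p,M=state();print(p,s["q"]);print(M)
t=np.radians(24); a=np.array([-np.sin(t),0,np.cos(t)]); x=np.array([np.cos(t),0,np.sin(t)]); y=-a; G=np.c_[x,y,np.cross(x,y)]
for c in("top","side"):
    im=optics.grab_frame(c); cv2.imwrite(f"pics/{c}4.png",im)
    for n in("lid_handle","lid_center"): print(c,n,[(round(r["confidence"],2),world(c,r["xyz"]).round(0).tolist()) for r in models.place_of(n,c)])
x=cv2.imread("pics/side4.png")[150:330,160:400]; cv2.imwrite("pics/c4.png",cv2.resize(x,None,fx=3,fy=3))
h=np.array([485.5,248,207]); plan(h-19*a,G,step=25)
E
```

```text
[453.256 247.298 281.449] [-0.64   0.198 -0.145  2.12   0.587  0.601 -1.227]
[[ 0.914  0.406 -0.002]
 [ 0.004 -0.002  1.   ]
 [ 0.406 -0.914 -0.003]]
top lid_handle [(0.87, [308.0, 180.0, 40.0]), (0.8, [490.0, 247.0, 204.0])]
top lid_center [(0.71, [304.0, 180.0, 23.0]), (0.66, [523.0, -18.0, 9.0]), (0.55, [496.0, 246.0, 183.0])]
side lid_handle [(0.95, [484.0, 248.0, 210.0]), (0.91, [302.0, 173.0, 38.0])]
side lid_center [(0.77, [302.0, 177.0, 23.0]), (0.59, [498.0, 243.0, 185.0])]
5 turn [0.0, 0.001, -0.0] travel [[-0.02, 2.01, 0.01], [-0.02, 2.0, 0.01], [-0.01, 2.01, 0.01], [-0.02, 2.0, 0.0], [-0.01, 2.01, 0.01]] resid [-0. -0.  0.]
```

View pics/c4.png

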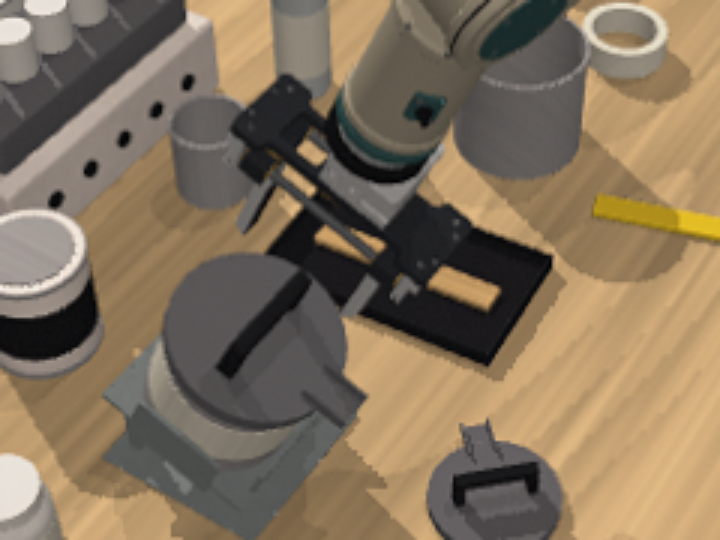

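Open jaws straddle the bar direction and sit on the lid's axis. Moving in along the axis and closing.

Call:
send_rows:
  turn:
    - [0,0,0]
    - [0,0,0]
    - [0,0,0]
    - [0,0,0]
    - [0,0,0]
    - [0,0,0]
  travel:
    - [0,2,0]
    - [0,2,0]
    - [0,2,0]
    - [0,2,0]
    - [0,2,0]
    - [0,0,0]
  fingers: [1,1,1,1,1,1]

```text
clock: 14.9
ee_pos: [493.4, 247.3, 189.1]
eef_rot: [-0.69, 0.693, 0.148, 0.144]
contact_force: [-0.5, -0.1, 0.6]
grip_width: 0.999
```

Call:
send_rows:
  turn:
    - [0,0,0]
    - [0,0,0]
    - [0,0,0]
    - [0,0,0]
    - [0,0,0]
    - [0,0,0]
    - [0,0,0]
    - [0,0,0]
    - [0,0,0]
    - [0,0,0]
    - [0,0,0]
    - [0,0,0]
  travel:
    - [0,0,0]
    - [0,0,0]
    - [0,0,0]
    - [0,0,0]
    - [0,0,0]
    - [0,0,0]
    - [0,0,0]
    - [0,0,0]
    - [0,0,0]
    - [0,0,0]
    - [0,0,0]
    - [0,0,0]
  fingers: [0,0,0,0,0,0,0,0,0,0,0,0]
  grip_force: 40

```text
clock: 16.4
ee_pos: [493.3, 248.1, 190.1]
eef_rot: [-0.691, 0.692, 0.149, 0.145]
contact_force: [-1.8, -0.1, -0.9]
grip_width: 0.166
```

Call:
send_rows:
  turn:
    - [0,0,0]
    - [0,0,0]
    - [0,0,0]
    - [0,0,0]
    - [0,0,0]
    - [0,0,0]
    - [0,0,0]
  travel:
    - [0,-1,0]
    - [0,-1,0]
    - [0,-2,0]
    - [0,-3,0]
    - [0,-3,0]
    - [0,0,0]
    - [0,0,0]
  fingers: [0,0,0,0,0,0,0]

```text
clock: 17.27
ee_pos: [452.9, 247.6, 281.1]
eef_rot: [-0.691, 0.693, 0.149, 0.145]
contact_force: [0.7, -0.6, -2.4]
grip_width: 0.165
```

```bash
cat >> h.py <<'E'
def sil(c,x,y,r=70,h=130):
    th=np.linspace(0,2*np.pi,90); P=np.vstack([np.c_[x+r*np.cos(th),y+r*np.sin(th),np.full(90,z)] for z in(0,h)])
    S=4; m=np.zeros((420*S,560*S),np.uint8); cv2.fillConvexPoly(m,cv2.convexHull(((proj(c,P)+.5)*S).round().astype(np.int32)),1)
    return cv2.resize(m.astype(np.float32),(560,420),interpolation=cv2.INTER_AREA)
def fit_tin():
    from scipy.optimize import minimize
    for c in("top","side"):
        optics.grab_frame(c); best=None
        for cf,m in mask("tin",c):
            f=lambda v:np.abs(sil(c,*v)-m).sum()
            if f((528,-254))>m.sum(): continue
            r=minimize(f,(528,-254),method="Nelder-Mead",options=dict(initial_simplex=[(520,-262),(536,-258),(528,-244)],xatol=.2))
            print(c,"tin fit",round(cf,2),r.x.round(1),"err",round(r.fun),"of",m.sum())
E
python3 - <<'E'
from h import *
s,p,M=state();print(p,s["grip_width"],s["contact_force"])
fit_tin()
for c in("top","side"):
    im=optics.grab_frame(c); cv2.imwrite(f"pics/{c}5.png",im)
    for n in("tin_rim","tin","lid_handle"): print(c,n,[(round(r["confidence"],2),world(c,r["xyz"]).round(0).tolist()) for r in models.place_of(n,c)])
x=cv2.imread("pics/side5.png")[100:340,160:460]; cv2.imwrite("pics/c5.png",cv2.resize(x,None,fx=2,fy=2))
E
```

```text
[452.91326248 247.59584471 281.10828157] 0.16483791128058356 [ 0.7496902  -0.64323866 -2.44990409]
top tin fit 0.75 [ 529.9 -254.1] err 60 of 2269
top tin_rim [(0.92, [526.0, -252.0, 130.0])]
top tin [(0.86, [525.0, -253.0, -1.0]), (0.74, [495.0, -450.0, 1.0]), (0.71, [525.0, -17.0, 6.0]), (0.67, [778.0, -203.0, 4.0]), (0.23, [528.0, -254.0, 127.0])]
top lid_handle [(0.93, [310.0, 179.0, 36.0]), (0.78, [446.0, 248.0, 295.0])]
side tin_rim [(0.67, [526.0, -259.0, 127.0])]
side tin [(0.84, [528.0, -259.0, -1.0]), (0.63, [532.0, -260.0, 125.0]), (0.44, [633.0, 442.0, 5.0])]
side lid_handle [(0.97, [301.0, 174.0, 42.0]), (0.68, [444.0, 250.0, 299.0]), (0.62, [776.0, 245.0, 0.0])]
```

View pics/c5.png

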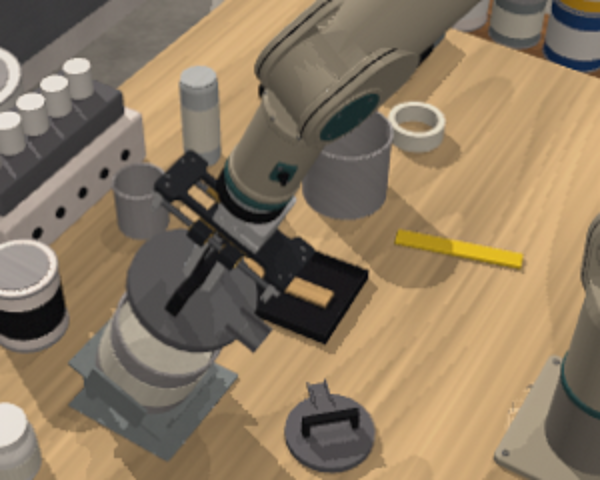

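Lid is held and clear of the drained tin; the measured handle agrees with the TCP. Carrying it over the fresh tin while levelling.

```bash
python3 - <<'E'
from h import *
plan((529,-255,235),frame(-30),step=48)
E
```

```text
11 turn [-0.01, 0.047, 0.037] travel [[0.43, 0.67, -4.58], [0.67, 0.7, -4.54], [0.91, 0.71, -4.5], [1.15, 0.72, -4.44], [1.38, 0.72, -4.38], [1.61, 0.7, -4.3], [1.84, 0.68, -4.21], [2.06, 0.65, -4.11], [2.27, 0.61, -4.01], [2.48, 0.57, -3.89], [2.68, 0.5, -3.76]] resid [ 0. -0. -0.]
```

Call:
send_rows:
  turn:
    - [-0.01,0.047,0.037]
    - [-0.01,0.047,0.037]
    - [-0.01,0.047,0.037]
    - [-0.01,0.047,0.037]
    - [-0.01,0.047,0.037]
    - [-0.01,0.047,0.037]
    - [-0.01,0.047,0.037]
    - [-0.01,0.047,0.037]
    - [-0.01,0.047,0.037]
    - [-0.01,0.047,0.037]
    - [-0.01,0.047,0.037]
  travel:
    - [0.4,0.65,-4.6]
    - [0.7,0.7,-4.55]
    - [0.9,0.7,-4.5]
    - [1.15,0.7,-4.45]
    - [1.4,0.7,-4.4]
    - [1.6,0.7,-4.3]
    - [1.85,0.7,-4.2]
    - [2.05,0.65,-4.1]
    - [2.25,0.6,-4.0]
    - [2.5,0.55,-3.9]
    - [2.7,0.5,-3.75]
  fingers: [0,0,0,0,0,0,0,0,0,0,0]

```text
clock: 19.25
ee_pos: [529.4, -257.1, 235.8]
eef_rot: [-0.682, 0.684, -0.181, 0.183]
contact_force: [0.8, 0.7, -2.9]
grip_width: 0.168
```

Call:
send_rows:
  turn:
    - [0,0,0]
    - [0,0,0]
    - [0,0,0]
  travel:
    - [0,0,0]
    - [0,0,0]
    - [0,0,0]
  fingers: [0,0,0]

```text
clock: 19.62
ee_pos: [529.1, -253.7, 236.0]
eef_rot: [-0.683, 0.684, -0.18, 0.182]
contact_force: [0.5, 0.4, -2.5]
grip_width: 0.167
```

```bash
python3 - <<'E'
from h import *
np.set_printoptions(precision=3,suppress=True)
s,p,M=state();print(p,s["grip_width"],s["contact_force"],s["q"]);print(M)
for c in("top","side"):
    im=optics.grab_frame(c); cv2.imwrite(f"pics/{c}6.png",im)
    for n in("tin_rim","tin","lid_handle","lid_center"): print(c,n,[(round(r["confidence"],2),world(c,r["xyz"]).round(0).tolist()) for r in models.place_of(n,c)])
plan((529,-255,235),frame(-30))
# side fit of the tin's lower part only (lid hides the top)
from scipy.optimize import minimize
for cf,m in mask("tin","side"):
    ys,xs=np.nonzero(m); print("mask",m.sum(),xs.min(),xs.max(),ys.min(),ys.max())
    rows=range(int(np.percentile(ys,35)),ys.max()+1); f=lambda v:np.abs(sil("side",*v)-m)[rows.start:].sum()
    r=minimize(f,(528,-254),method="Nelder-Mead",options=dict(initial_simplex=[(520,-262),(536,-258),(528,-244)],xatol=.2)); print(r.x,r.fun)
x=cv2.imread("pics/side6.png")[60:260,230:480]; cv2.imwrite("pics/c6.png",cv2.resize(x,None,fx=3,fy=3))
E
```

```text
[ 529.084 -253.672  236.027] 0.16650945848580756 [ 0.452  0.432 -2.459] [ 0.389  0.502  0.014  1.666 -0.006  0.971 -0.113]
[[ 0.869  0.002  0.495]
 [-0.495 -0.003  0.869]
 [ 0.003 -1.    -0.002]]
top tin_rim []
top tin [(0.52, [529.0, -255.0, -0.0]), (0.32, [771.0, 250.0, -3.0])]
top lid_handle [(0.72, [525.0, -253.0, 254.0]), (0.61, [308.0, 180.0, 40.0])]
top lid_center [(0.79, [525.0, -255.0, 230.0]), (0.62, [301.0, 182.0, 22.0]), (0.34, [770.0, 251.0, -0.0])]
side tin_rim [(0.61, [528.0, -263.0, 126.0])]
side tin [(0.79, [527.0, -257.0, 3.0])]
side lid_handle [(0.74, [530.0, -259.0, 257.0]), (0.67, [300.0, 176.0, 37.0])]
side lid_center [(0.6, [529.0, -256.0, 231.0])]
1 turn [0.002, 0.004, 0.003] travel [[-0.01, 0.09, 0.03]] resid [-0.  0.  0.]
mask 1946 311 356 157 209
[ 530.858 -262.546] 24.0625
```

View pics/c6.png

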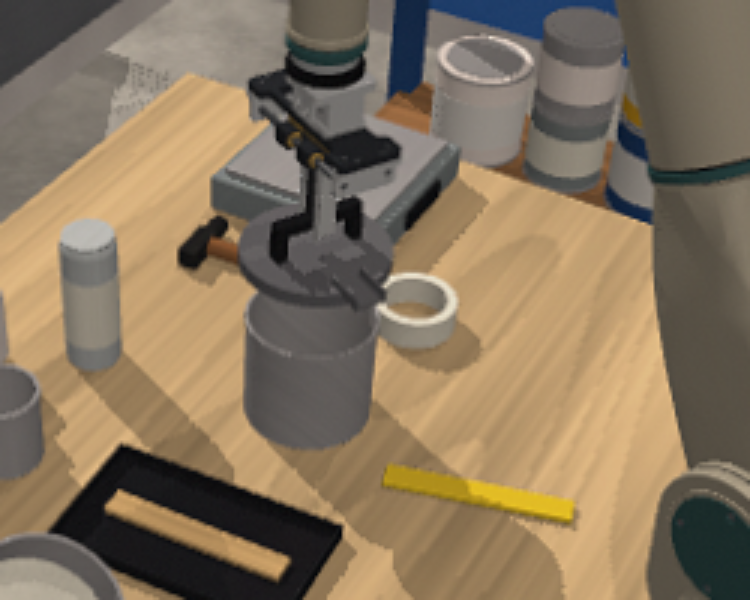

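Lid is level above the tin (crop centre (315,250) over (310,330)). The side camera carries about a −5 mm y bias, which it also shows for the known handle position; the tin is at about (530,−255). Lowering to just above the rim.

Call:
send_rows:
  turn:
    - [0.002,0.003,0.003]
    - [0,0,0]
    - [0,0,0]
    - [0,0,0]
    - [0,0,0]
  travel:
    - [0.15,2,-0.1]
    - [0,2.5,0]
    - [0,2.2,0]
    - [0,0,0]
    - [0,0,0]
  fingers: [0,0,0,0,0]

```text
clock: 20.8
ee_pos: [530.4, -257.4, 169.6]
eef_rot: [-0.683, 0.683, -0.182, 0.183]
contact_force: [-0.2, 0.7, -2.4]
grip_width: 0.167
```

```bash
python3 - <<'E'
from h import *
np.set_printoptions(precision=3,suppress=True)
s,p,M=state();print(p,s["contact_force"])
for c in("top","side"):
    im=optics.grab_frame(c); cv2.imwrite(f"pics/{c}7.png",im)
    for n in("tin","lid_center","lid_handle"): print(c,n,[(round(r["confidence"],2),world(c,r["xyz"]).round(0).tolist()) for r in models.place_of(n,c)][:2])
# overlay: expected lid disc (plate edge) & tin outline
th=np.linspace(0,2*np.pi,120)
out=[]
for c,(u,v) in(("top",(330,170)),("side",(280,120))):
    im=cv2.imread(f"pics/{c}7.png"); S=5; w,hh=100,110
    cr=cv2.resize(im[v:v+hh,u:u+w],None,fx=S,fy=S,interpolation=cv2.INTER_CUBIC)
    def dr(x,y,z,r,col): cv2.polylines(cr,[(((proj(c,np.c_[x+r*np.cos(th),y+r*np.sin(th),0*th+z])-(u,v)+.5)*S).round().astype(np.int32))],True,col,1)
    dr(p[0],p[1],p[2]-17,79,(0,0,255)); dr(p[0],p[1],p[2]-33,79,(0,0,255)); dr(530,-255,130,70,(0,255,0)); dr(530,-255,0,70,(0,255,0))
    out.append(cr[:, :400])
cv2.imwrite("pics/c7.png",np.hstack(out))
E
```

```text
[ 530.425 -257.412  169.636] [-0.173  0.697 -2.441]
top tin [(0.27, [530.0, -259.0, 160.0])]
top lid_center [(0.85, [304.0, 180.0, 25.0]), (0.69, [529.0, -262.0, 164.0])]
top lid_handle [(0.86, [308.0, 179.0, 38.0]), (0.71, [532.0, -257.0, 188.0])]
side tin [(0.83, [532.0, -259.0, 5.0]), (0.24, [779.0, -207.0, -1.0])]
side lid_center [(0.92, [302.0, 178.0, 26.0]), (0.76, [531.0, -257.0, 166.0])]
side lid_handle [(0.95, [301.0, 176.0, 39.0]), (0.93, [532.0, -260.0, 192.0])]
```

View pics/c7.png

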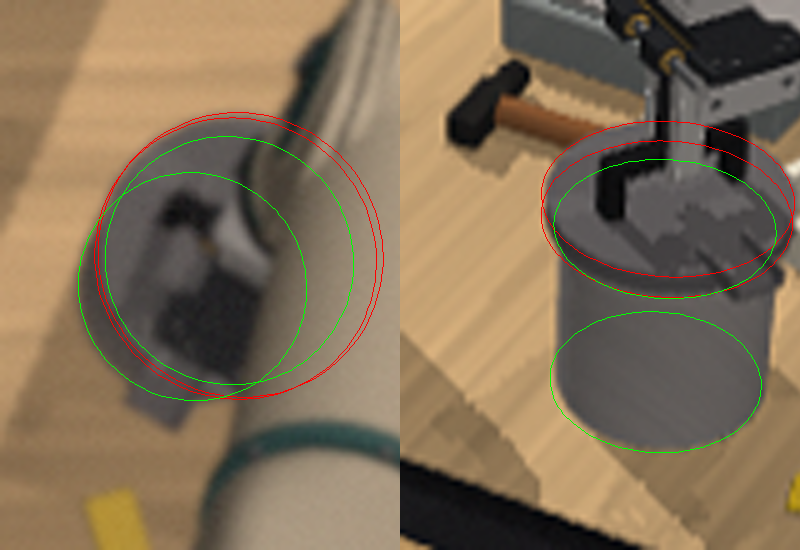

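```bash
python3 - <<'E'
from h import *
from scipy.optimize import minimize
s,p,M=state(); th=np.linspace(0,2*np.pi,120)
def poly(c,P,S=4):
    m=np.zeros((420*S,560*S),np.uint8); cv2.fillConvexPoly(m,cv2.convexHull(((proj(c,P)+.5)*S).round().astype(np.int32)),1); return cv2.resize(m.astype(np.float32),(560,420),interpolation=cv2.INTER_AREA)
def lid(c,x,y): return poly(c,np.vstack([np.c_[x+79*np.cos(th),y+79*np.sin(th),0*th+p[2]-k] for k in(17,33)]))
for c in("top","side"):
    im=optics.grab_frame(c)
    for n,F in(("lid_center",lid),("tin",lambda c,x,y:sil(c,x,y))):
        for cf,m in mask(n,c):
            x0=(p[0],p[1]); base=F(c,*x0)
            if np.abs(base-m).sum()>1.2*m.sum() or cf<.3: continue
            band=cv2.dilate((base>.5).astype(np.uint8),np.ones((9,9)))-cv2.erode((base>.5).astype(np.uint8),np.ones((9,9)))
            pc=proj(c,[[p[0],p[1],p[2]-17]])[0]; yy,xx=np.mgrid[:420,:560]
            if c=="side": w=band*(yy>(pc[1] if n=="lid_center" else 178))*((xx<pc[0]+8) if n=="lid_center" else 1)
            else: w=band*(xx<pc[0]-5)*(yy<260)*(1 if n=="lid_center" else (yy>235))
            f=lambda v:(np.abs(F(c,*v)-m)*w).sum()
            r=minimize(f,x0,method="Nelder-Mead",options=dict(initial_simplex=[(p[0]-6,p[1]-5),(p[0]+7,p[1]-3),(p[0]+1,p[1]+8)],xatol=.1))
            print(c,n,round(cf,2),"fit",r.x.round(1),"cost",f(x0).round(1),"->",round(r.fun,1), "tcp",p.round(1))
E
```

```text
side lid_center 0.98 fit [ 529.6 -261.5] cost 39.7 -> 11.8 tcp [ 530.  -257.1  169.2]
side tin 0.86 fit [ 531.7 -263.2] cost 77.4 -> 29.4 tcp [ 530.  -257.1  169.2]
```

Lid and tin agree to about 2–3 mm, inside the 5.5 mm play. Lowering gently while watching the force.

Call:
send_rows:
  turn:
    - [0,0,0]
    - [0,0,0]
    - [0,0,0]
    - [0,0,0]
    - [0,0,0]
  travel:
    - [0.1,0.3,0]
    - [0,0.3,0]
    - [0,0.3,0]
    - [0,0,0]
    - [0,0,0]
  fingers: [0,0,0,0,0]

```text
clock: 22.12
ee_pos: [530.7, -257.6, 159.8]
eef_rot: [-0.683, 0.683, -0.183, 0.183]
contact_force: [0.3, 0.0, -2.2]
grip_width: 0.164
```

Call:
send_rows:
  turn:
    - [0,0,0]
    - [0,0,0]
    - [0,0,0]
    - [0,0,0]
    - [0,0,0]
  travel:
    - [0,0.3,0]
    - [0,0.3,0]
    - [0,0.2,0]
    - [0,0,0]
    - [0,0,0]
  fingers: [0,0,0,0,0]

```text
clock: 22.75
ee_pos: [530.7, -257.5, 153.0]
eef_rot: [-0.683, 0.683, -0.183, 0.183]
contact_force: [-2.1, 1.3, 7.3]
grip_width: 0.169
```

Contact at TCP z 153, within 2 mm of the computed fully-home height of 151; a skirt caught on the rim would have stopped it near 163. Releasing and retreating.

Call:
send_rows:
  turn:
    - [0,0,0]
    - [0,0,0]
    - [0,0,0]
    - [0,0,0]
    - [0,0,0]
    - [0,0,0]
  travel:
    - [0,0,0]
    - [0,0,0]
    - [0,0,0]
    - [0,0,0]
    - [0,0,0]
    - [0,0,0]
  fingers: [0.6,0.6,0.6,0.6,0.6,0.6]

```text
clock: 23.5
ee_pos: [530.7, -257.6, 151.8]
eef_rot: [-0.683, 0.683, -0.183, 0.183]
contact_force: [-0.3, -0.8, -0.1]
grip_width: 0.597
```

Call:
send_rows:
  turn:
    - [0,0,0]
    - [0,0,0]
    - [0,0,0]
    - [0,0,0]
    - [0,0,0]
    - [0,0,0]
    - [0,0,0]
    - [0,0,0]
    - [0,0,0]
    - [0,0,0]
    - [0,0,0]
    - [0,0,0]
  travel:
    - [0,-1,0]
    - [0,-2,0]
    - [0,-4,0]
    - [0,-4,0]
    - [0,-4,0]
    - [0,0,-4]
    - [0,0,-4]
    - [0,0,-4]
    - [0,0,-4]
    - [0,0,-4]
    - [0,0,0]
    - [0,0,0]
  fingers: [0.6,0.6,0.6,0.6,0.6,0.6,0.6,0.6,0.6,0.6,0.6,0.6]

```text
clock: 25.0
ee_pos: [431.4, -430.1, 302.4]
eef_rot: [0.683, -0.683, 0.182, -0.183]
contact_force: [0.4, 0.8, -0.8]
grip_width: 0.6
```

```bash
python3 - <<'E'
from h import *
s,p,M=state();print(p,s["contact_force"])
th=np.linspace(0,2*np.pi,120); out=[]
for c in("top","side"):
    im=optics.grab_frame(c); cv2.imwrite(f"pics/{c}8.png",im)
    for n in("tin","lid_center","lid_handle","stick_center","spray_can","small_tin","closed_tin"): print(c,n,[(round(r["confidence"],2),world(c,r["xyz"]).round(0).tolist()) for r in models.place_of(n,c)][:3])
for c,(u,v) in(("top",(320,165)),("side",(280,120))):
    im=cv2.imread(f"pics/{c}8.png"); S=5; w,hh=80,110
    u+= 10 if c=="side" else 0
    cr=cv2.resize(im[v:v+hh,u:u+w],None,fx=S,fy=S,interpolation=cv2.INTER_CUBIC)
    out.append(cr)
cv2.imwrite("pics/c8.png",np.hstack(out))
E
```

```text
[ 431.41140209 -430.09363787  302.38394576] [ 0.38844481  0.81748871 -0.77569991]
top tin []
top lid_center [(0.9, [533.0, -257.0, 146.0]), (0.66, [300.0, 181.0, 23.0])]
top lid_handle [(0.75, [529.0, -257.0, 170.0]), (0.72, [309.0, 179.0, 36.0])]
top stick_center [(0.67, [520.0, -19.0, 10.0]), (0.61, [309.0, -227.0, 1.0])]
top spray_can [(0.68, [779.0, -200.0, 7.0])]
top small_tin [(0.92, [763.0, -14.0, 3.0])]
top closed_tin [(0.62, [773.0, 249.0, 0.0]), (0.49, [778.0, -199.0, 4.0]), (0.18, [761.0, -14.0, 5.0])]
side tin [(0.74, [529.0, -259.0, 0.0]), (0.65, [531.0, -261.0, 174.0]), (0.54, [773.0, 243.0, 3.0])]
side lid_center [(0.69, [301.0, 181.0, 23.0]), (0.68, [530.0, -259.0, 150.0])]
side lid_handle [(0.85, [300.0, 175.0, 41.0]), (0.73, [531.0, -260.0, 175.0]), (0.43, [524.0, -24.0, 13.0])]
side stick_center [(0.79, [310.0, -232.0, 5.0]), (0.73, [525.0, -23.0, 10.0])]
side spray_can [(0.96, [775.0, -205.0, 1.0]), (0.61, [529.0, -262.0, 2.0])]
side small_tin []
side closed_tin [(0.68, [773.0, 244.0, 0.0])]
```

View pics/c8.png

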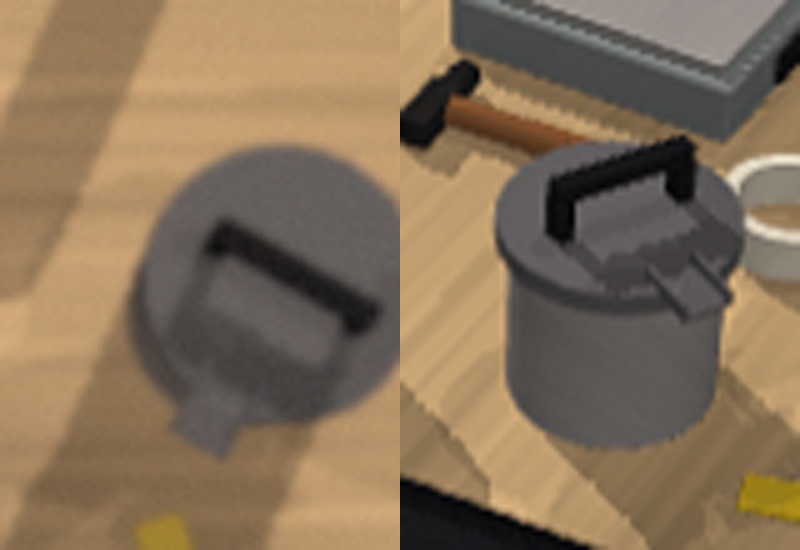

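View pics/side8.png

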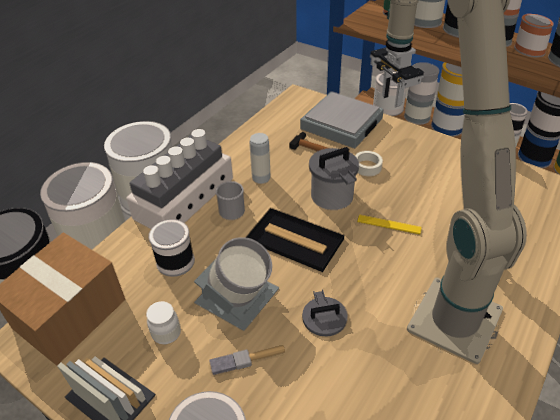

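The lid sits level on the tin (side picture (334,175)) and the skirt encloses the rim all round. The measured lid_center z of 146–150 matches the 148 expected. The stick lies in the tray at (295,238), and the other things stand where they were. Handing in.

```bash
python3 -c "
from h import *
workorder.close_job(); print(state()[0]['clock'])"
```

```text
the job is handed in; nothing more can be done
the job is handed in; nothing more can be done
```

The job is done and handed in, at about 26 s on the robot's clock. The stirring stick lies flat in the tool tray. The pouring lid went straight from the drained tin onto the fresh tin, without being set down on the way.

**Last checks**
- **Lid:** its centre measured 146 mm (top camera) and 150 mm (side camera) high, against 148 mm when fully home. It looks level in both pictures, with the skirt round the rim.
- **Stick:** both cameras show it inside the tray, at about (522, −21).
- **Surroundings:** the spray can, small tin and closed tin measured within a few mm of their first readings. The other things look unmoved in the last side picture.
- **Arm:** it ended clear of everything, with nothing but noise on the force reading.

**What failed or disagreed**
- **First grasp of the stick:** it missed because I lifted before the fingers had closed. The stick stayed in place and the second try worked.
- **Side camera offset:** it read y about 3–5 mm too low for things near the fresh tin, including the handle, whose position I knew from the arm. I allowed for that when placing the lid, and the fit has 5.5 mm of play.
- **Tin position:** because of that disagreement, the tin not having shifted is only confirmed to a few mm.
- **Last picture:** the top camera did not report the covered fresh tin, and the side camera missed the small tin. In each case the other camera found it.

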